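# Clip the hand controller into its sprung stowage hook

## Task

Stow the black hand controller that has the steel ring: put its ring over the nose of the snap hook on the beige holder and press it down through the sprung gate until the gate snaps shut above it. Before letting go, pull it gently straight up so that the ring bears on the shut gate from below with roughly 1 kg for about a second, to prove that it is caught. Then leave it lying level on the holder's rubber saddle with the ring in the hook and the gate shut; never load the holder with more than 1.5 kg of force, and leave the other things where they stand.

Things in the scene. Friction and masses are not known exactly. Their poses are not given: they have to be found in the camera images.
- handset: Loose black hand controller: a block 90 mm long (x), 32 mm wide (y), 30 mm high (z) with a grey button on top and a rigid steel ring on one end; about 160 g. Origin at the centre of the block's underside; x points to the ring, z up. Grip it across its width; it balances about 4 mm from the middle towards the ring.
- ring (a point): Centre of the controller's ring, which lies flat (in the controller's x-y plane), 67 mm ahead of the controller's origin along x and 15 mm above its underside. Ring of 6 mm round steel, 26 mm inner and 38 mm outer diameter, rigidly fixed to the block.
- holder: Sprung carriage of the beige holder: plate 190 x 50 x 8 mm. Origin under the plate at the middle of the saddle, about 40 mm above the table; x points to the snap hook, z up. The stowed controller's x lies along this x. It rides on its foot on a very stiff spring (well under 2 mm at the forces allowed). The hook stands in the x-z plane: nose at x = 74 mm, shank at x = 110 mm, bowl's inside bottom at z = 20 mm.
- nose (a point): Top of the hook's upright nose (8 mm round bar, round end): x = 74 mm, y = 0, z = 67 mm in the holder's frame. The ring goes on from above with the nose inside it and the ring's far side coming down between nose and shank, close to the nose: best with the ring's centre at x = 67 to 68 mm.
- gate (a joint): Sprung gate, rad: 0 shut, grows as it is pushed down into the hook, stop 1.25. A 6 mm bar, level when shut, from its pivot (holder x = 107 mm, z = 54 mm, but worn: up to 3.5 mm higher or lower) to the nose. A ring pressed down beside the nose with 3 to 6 N slips past its tip at about 0.7 rad, 10 to 18 mm under z = 54 mm, and it snaps shut above. It cannot open upward: a caught ring pulled up bears on it.
- valve: Bystander: radio valve, glass on a black base, 34 mm base, 89 mm high, upright. Origin under its centre.
- carton: Bystander: upright cardboard carton 45 x 45 x 90 mm. Origin under its centre.
- grip: Bystander: a plain black hand grip without a ring, 105 x 30 x 28 mm. Origin under its centre.
- bigvalve: Bystander: larger radio valve, 44 mm base, 114 mm high, upright. Origin under its centre.
- socket: Bystander: black valve socket, a flat collar of 44 mm diameter, 18 mm high. Origin under its centre.
- driver: Bystander: screwdriver with a black handle, lying on the table.
- saddle (a point): Middle of the top of the rubber saddle that carries the stowed controller: 80 mm long, 22 mm wide, 14 mm above the holder's origin.
Mind the look-alikes: they are no part of the job. What is shaped like the handset but blue, pink or yellow is not meant.

How it is judged:
On the way, in this order (a step that is already met when the one before it is completed fails the run):
1. the ring, over the nose, presses the gate in (value of joint gate above 0.45 rad and x of ring in the frame of holder between 0.056 and 0.082 m and z of ring in the frame of holder below 0.054 m).
2. the ring is inside the hook and the gate has snapped shut above it (value of joint gate below 0.1 rad and x of ring in the frame of holder between 0.056 and 0.088 m and z of ring in the frame of holder below 0.0535 m), for 0.1 s.
3. the ring is pulled up against the shut gate with at least 6 N for 0.4 s (value of joint gate below 0.1 rad and z of ring in the frame of holder between 0.038 and 0.0545 m and contact force between handset and holder above 6 N), for 0.4 s.
At the end, for the whole second after the job is handed in: The gate is shut (below 0.1 rad) with the ring caught on the hook under it (ring centre 56 to 88 mm along the holder's x, within 12 mm sideways, 22 to 36 mm above the holder's origin); the controller lies level (within 0.12 rad) and at rest (below 20 mm/s) on the holder (value of joint gate below 0.1 rad and x of ring in the frame of holder between 0.056 and 0.088 m and y of ring in the frame of holder between -0.012 and 0.012 m and z of ring in the frame of holder between 0.022 and 0.036 m and angle between handset's own z axis and vertical below 0.12 rad and contact force between handset and holder above 0.3 N and linear speed of handset below 0.02 m/s); the robot touches nothing.
It fails at once if the holder is loaded with more than 16 N by the controller (contact force between handset and holder above 16 N).
It fails at once if the robot itself presses on the holder with more than 16 N (contact force between any of the arm, the fingers and holder above 16 N).
It fails at once if a bystander is moved more than 30 mm (distance of any of valve, carton, grip, bigvalve, socket, driver from where it was at the start of the episode above 0.03 m).
It also fails if it takes over 70 s, if anything falls off the work surface, if the arm or the gripper's body presses on something with over 40 N, if the wrist force passes 120 N, or if a joint passes its speed limit or range.

## Robot

A 6-joint arm with a two-finger parallel gripper is mounted at the origin on the work surface. World frame = base frame: x ahead of the robot, y to its left, z up, the work surface at z = 0. Lengths are in m, angles in rad, forces in N, time in s.
With the tool pointing down it reaches from about 0.325 to 0.775 m from the base axis. Payload 5.5 kg.
Tool frame: the origin (TCP) lies between the finger pads; the fingertips stand 8 mm ahead of it and the grasp point (between the pads) lies 11 mm behind it (tcp_to_tips is the distance from the TCP to the fingertips, in m); z points along the fingers, y is the line along which they close (so a half turn about z gives the same grasp; the last joint's range is limited). The gripper opens to 88 mm and grips with 3 to 60 N. Pads are 20 mm wide; open, the fingers measure 115 mm over their backs; the gripper's body (75 mm by 178 mm) begins 61 mm behind the grasp point.
Start: joints at [-1.214, 0.091, 1.231, -0, 1.82, -0.057], TCP at [0.241, -0.549, 0.231] pointing down, gripper open.
Joint ranges: [-2.87, 2.87], [-0.86, 2.18], [0.17, 2.46], [-1.51, 4.65], [0.06, 2.69], [-2.65, 2.65]. Speed limits (rad/s): [2.57, 2.57, 3.01, 3.14, 3.14, 3.14].

## Interface

Orientations are given as a unit quaternion [w, x, y, z].
In Python, from bench import * gives the robot as it stands. Calls block until the motion is done:
- move_to(position, orientation): joint-space move of the TCP to a pose.
- move_l(position, speed=0.15, orientation=None): straight line of the TCP; orientation=None keeps the orientation; speed is the mean speed in m/s.
- movej(angles): joint-space move.
- gripper_open() and close(): open the fingers fully, or close them until they stop; the grip force is fixed at half the most.
- hold(seconds).
- inverse_kinematics(position, orientation): joint angles nearest the present ones, or None.
- state(): the state.
- get_image(name): name is "side" or "top"; returns a dict with "frame" (480x640x3 uint8, blue, green, red), "depth" (480x640 float32, m along the optical axis (not along the pixel's ray), 0 where there is no reading), "camera_matrix" (3x3 intrinsics, pixels), "k1" (the pictures are not rectified: a ray, as slopes to the right and down, at radius r is drawn at 1 + k1 r^2 times it, then the intrinsics apply), "view" (4x4, takes a point from world to camera coordinates). Camera axes: x right, y up, looking along -z (the intrinsics and any distortion apply to the point x, -y, -z); pixel columns grow to the right and rows downward; lengths in m; the calibration is good to about 2 mm. A picture is of the moment at which its call begins.
A pose or a line that the arm cannot do raises IKError and nothing moves.
- job_done(): hands the job in; it is judged then, once.
The state is a dict: "time": time; "joint_pos": joint angles; "dq": joint speeds; "joint_torque": joint torques, N m; "ee_pos": TCP position; "ee_rot": TCP orientation; "ft_force": force on the tool from outside, world axes, zero at the start; "moment": the same for the moment, N m; "finger_gap": finger opening in m; "finger_force": force on a finger pad.
Only numpy, scipy, OpenCV 4.12 (cv2) and the standard library are available. Lean on these libraries where they do the work, as an engineer would, in place of code of your own. Each camera call takes 0.05 s, during which the arm holds its last target. There are 200 camera calls.

## Working session

There is one attempt and no reset: what is moved stays moved. The work goes in short steps, each a Python script; the robot and the scene stay as the last script left them, time stands still between calls to the robot, and variables do not carry over. Pictures are saved under pics/ and viewed, at most 10 in all, crops included, and the job is handed in when it is done.

```bash
ls; mkdir -p pics; cat > h.py <<'E'
from bench import *
import numpy as np, cv2
def cloud(im):
    d=im["depth"];K=np.array(im["camera_matrix"]);h,w=d.shape
    u,v=np.meshgrid(np.arange(w),np.arange(h))
    p=np.stack([u,v],-1).reshape(-1,1,2).astype(np.float64)
    n=cv2.undistortPoints(p,K,np.array([im["k1"],0,0,0],float)).reshape(h,w,2)
    P=np.stack([n[...,0]*d,-n[...,1]*d,-d,np.ones_like(d)],-1)
    W=P@np.linalg.inv(np.array(im["view"])).T
    W=W[...,:3]; W[d<=0]=np.nan
    return W
E
python3 - <<'E'
from h import *
for n in("top","side"):
    im=get_image(n);cv2.imwrite(f"pics/{n}0.png",im["frame"]);np.savez(f"{n}0.npz",W=cloud(im),f=im["frame"])
    print(n,np.linalg.inv(np.array(im["view"]))[:3].round(3).tolist(),im["k1"],np.array(im["camera_matrix"]).tolist())
s=state();print(s)
E
```

```text
pics
top [[0.029, 0.991, -0.128, 0.399], [-0.999, 0.027, -0.02, -0.014], [-0.016, 0.128, 0.992, 1.071]] -0.09436134410659411 [[469.76997144886286, 0.0, 321.80623249296605], [0.0, 469.76997144886286, 245.03135972430124], [0.0, 0.0, 1.0]]
side [[-0.973, 0.14, -0.182, 0.265], [-0.23, -0.586, 0.777, 1.008], [0.002, 0.798, 0.603, 0.842]] -0.13961488579636006 [[608.887280731067, 0.0, 325.3971332299475], [0.0, 608.887280731067, 242.25713381718725], [0.0, 0.0, 1.0]]
{'time': 0.1, 'joint_pos': array([-1.21369394e+00,  9.17861294e-02,  1.23174431e+00, -4.48680414e-05,
        1.81979887e+00, -5.67288832e-02]), 'dq': array([ 0.00110312, -0.00199325, -0.00353025,  0.00120721,  0.00024022,
        0.00011321]), 'joint_torque': array([ 3.00534142e-03, -4.47857344e+01, -4.07570171e+01,  6.99211797e-02,
        2.84181040e-02, -1.17674567e-04]), 'ee_pos': array([ 0.24115427, -0.54913344,  0.22963035]), 'ee_rot': array([-8.55302531e-04,  9.78669991e-01,  2.05436837e-01, -1.51424223e-04]), 'ft_force': array([-0.12555349,  0.62650433,  0.70585434]), 'moment': array([-0.00300702, -0.00110167,  0.03915976]), 'finger_force': 0.0, 'finger_gap': 0.08761914681941672}
```

View pics/top0.png

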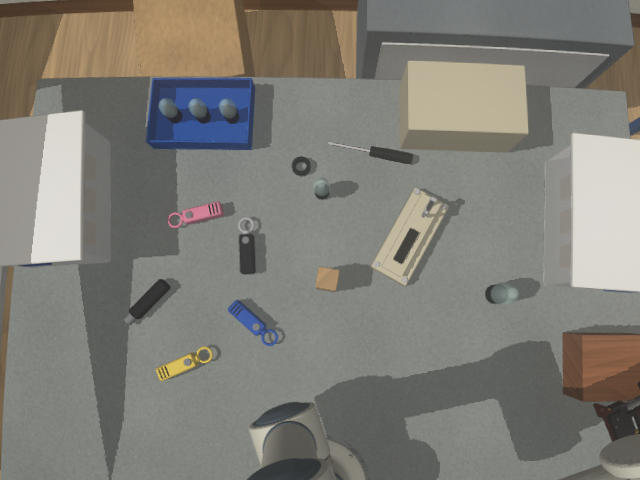

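View pics/side0.png

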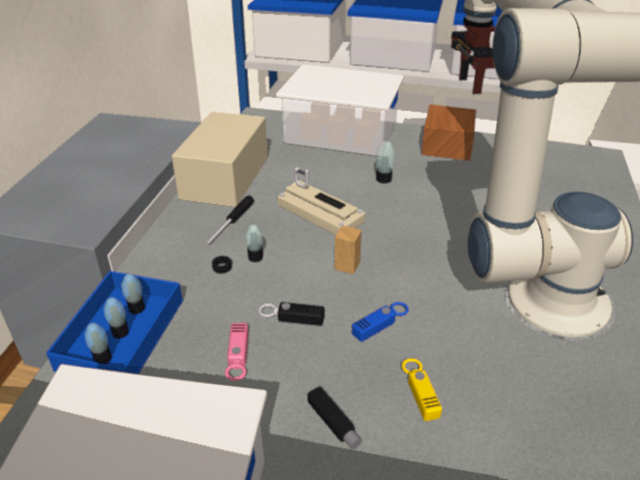

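The top view shows the black handset with its block at (247,253) and ring at (246,226). The holder's saddle is at (406,246) and its hook at about (428,208). Next I'll measure both.

```bash
python3 - <<'E'
from h import *
T=np.load("top0.npz");W=T["W"];f=T["f"].astype(int)
S=np.load("side0.npz");WS=S["W"];fs=S["f"].astype(int)
def pick(W,f,m,name):
    P=W[m];P=P[~np.isnan(P).any(1)]
    c,sz,a=cv2.minAreaRect(P[:,:2].astype(np.float32))
    print(name,len(P),"rect",np.round(c,4),np.round(sz,4),round(a,1),"mean",P.mean(0).round(4),"zpct",np.percentile(P[:,2],[5,50,95]).round(4));return P
def box(shape,u0,u1,v0,v1):
    m=np.zeros(shape,bool);m[v0:v1,u0:u1]=1;return m
b=box((480,640),230,262,210,280);z=W[...,2]
bl=f.max(-1)<60
pick(W,f,b&bl&(z>.02),"block top")
pick(W,f,b&(z>.02),"handset top z>.02")
pick(W,f,box((480,640),230,262,210,236)&(z>.008),"ring top")
b=box((480,640),365,455,180,290)
pick(W,f,b&(z>.040)&(z<.056),"plate")
pick(W,f,b&bl&(z>.045),"saddle")
pick(W,f,b&(z>.065),"hook")
zs=WS[...,2]
b=box((480,640),255,330,295,330);pick(WS,fs,b&(zs>.02),"hs side")
b=box((480,640),255,280,295,330);pick(WS,fs,b&(zs>.008),"ring side")
b=box((480,640),270,370,165,235)
pick(WS,fs,b&(zs>.040)&(zs<.056),"plate s");pick(WS,fs,b&(fs.max(-1)<60)&(zs>.045),"saddle s");P=pick(WS,fs,b&(zs>.065),"hook s")
for n,F,Wc,(u0,u1,v0,v1) in(("top",f,W,(360,460,180,290)),("side",fs,WS,(270,370,160,235))):
    pass
a=cv2.resize(T["f"][180:290,360:470],None,fx=5,fy=5,interpolation=cv2.INTER_CUBIC)
c=cv2.resize(S["f"][155:245,265:375],None,fx=5,fy=5,interpolation=cv2.INTER_CUBIC)
c=cv2.copyMakeBorder(c,0,100,0,0,cv2.BORDER_CONSTANT)
out=np.hstack([a,c]);cv2.imwrite("pics/crop.png",cv2.resize(out,(800,400)))
# table check
m=~np.isnan(W).any(-1);print("table z",np.median(W[330:345,280:320,2]),np.median(WS[340:360,300:320,2]))
E
```

```text
block top 243 rect [0.5094 0.175 ] [0.0867 0.0291] 4.5 mean [0.5083 0.172  0.0298] zpct [0.0243 0.0303 0.0344]
handset top z>.02 558 rect [0.53   0.1778] [0.128  0.0313] 5.4 mean [0.5135 0.1753 0.0299] zpct [0.0224 0.0305 0.0346]
ring top 134 rect [0.5726 0.1852] [0.0536 0.0446] 63.2 mean [0.571  0.1807 0.0207] zpct [0.0155 0.0194 0.0311]
plate 1748 rect [ 0.5614 -0.1905] [0.0632 0.1906] 65.2 mean [ 0.5563 -0.1892  0.0493] zpct [0.0454 0.0488 0.0548]<stdin>:7: RuntimeWarning: Mean of empty slice.
  ret = um.true_divide(
Traceback (most recent call last):
IndexError: index -1 is out of bounds for axis 0 with size 0
```

```bash
cat > m.py <<'E'
from h import *
T=np.load("top0.npz");W=T["W"];f=T["f"].astype(int)
S=np.load("side0.npz");WS=S["W"];fs=S["f"].astype(int)
def pick(W,m,name):
    P=W[m];P=P[~np.isnan(P).any(1)]
    if len(P)<4: print(name,len(P),"none");return P
    c,sz,a=cv2.minAreaRect(P[:,:2].astype(np.float32))
    print(name,len(P),"rect",np.round(c,4),np.round(sz,4),round(a,1),"mean",P.mean(0).round(4),"zpct",np.percentile(P[:,2],[5,50,95]).round(4));return P
def box(u0,u1,v0,v1):
    m=np.zeros((480,640),bool);m[v0:v1,u0:u1]=1;return m
E
python3 - <<'E'
from m import *
z=W[...,2]
b=box(365,455,180,290)
pick(W,b&(f.max(-1)<50)&(z>.03),"saddle")
print(f[246,406],W[246,406],f[253,247],W[235:275:8,247].round(4).tolist())
pick(W,b&(z>.065),"hook")
zs=WS[...,2]
b=box(255,330,295,330);pick(WS,b&(zs>.02),"hs side")
b=box(255,277,295,330);pick(WS,b&(zs>.008),"ring side")
b=box(270,370,165,235)
pick(WS,b&(zs>.040)&(zs<.056),"plate s");pick(WS,b&(fs.max(-1)<60)&(zs>.03),"saddle s");P=pick(WS,b&(zs>.065),"hook s")
print(P[::4].round(3).tolist())
a=cv2.resize(T["f"][180:290,360:470],(400,400),interpolation=cv2.INTER_CUBIC)
c=cv2.resize(S["f"][155:235,270:370],(400,320),interpolation=cv2.INTER_CUBIC)
c=cv2.copyMakeBorder(c,0,80,0,0,cv2.BORDER_CONSTANT)
cv2.imwrite("pics/crop.png",np.hstack([a,c]))
print("table z",np.median(W[330:345,280:320,2]),np.median(WS[340:360,300:320,2]))
E
```

```text
saddle 0 none
[62 66 67] [ 0.53235314 -0.17791254  0.05575708] [59 60 60] [[0.5509, 0.1751, 0.031], [0.5328, 0.1741, 0.0314], [0.5147, 0.1732, 0.0314], [0.4964, 0.1718, 0.0344], [0.4786, 0.1711, 0.0334]]
hook 113 rect [ 0.6141 -0.2224] [0.0122 0.0445] 65.6 mean [ 0.6143 -0.2209  0.0953] zpct [0.076  0.0967 0.1065]
hs side 618 rect [0.5124 0.1789] [0.0972 0.0352] 6.1 mean [0.509  0.1814 0.0267] zpct [0.0212 0.027  0.0309]
ring side 129 rect [0.5762 0.1847] [0.0358 0.0377] 17.7 mean [0.5746 0.1849 0.0153] zpct [0.0119 0.0149 0.0204]
plate s 964 rect [ 0.5592 -0.1902] [0.0579 0.1914] 62.7 mean [ 0.5538 -0.1814  0.0465] zpct [0.0416 0.0459 0.0529]
saddle s 139 rect [ 0.5324 -0.1746] [0.0226 0.0775] 62.3 mean [ 0.5325 -0.1737  0.0516] zpct [0.0488 0.0515 0.0545]
hook s 298 rect [ 0.5405 -0.1124] [0.0516 0.2992] 41.0 mean [ 0.525  -0.1048  0.0868] zpct [0.0707 0.0875 0.097 ]
[[0.63, -0.232, 0.097], [0.628, -0.225, 0.098], [0.634, -0.225, 0.095], [0.624, -0.228, 0.094], [0.629, -0.218, 0.096], [0.62, -0.223, 0.095], [0.597, -0.21, 0.106], [0.628, -0.223, 0.091], [0.616, -0.217, 0.096], [0.6
[... 866 characters left out ...]
, [0.463, -0.017, 0.087], [0.455, -0.02, 0.086], [0.447, -0.021, 0.086], [0.439, -0.023, 0.087], [0.43, -0.025, 0.087], [0.469, -0.011, 0.087], [0.461, -0.015, 0.086], [0.452, -0.015, 0.088], [0.443, -0.014, 0.09], [0.435, -0.014, 0.091], [0.476, -0.007, 0.087], [0.468, -0.006, 0.088], [0.46, -0.012, 0.086], [0.451, -0.008, 0.09], [0.443, -0.014, 0.087], [0.436, -0.018, 0.085], [0.477, -0.0, 0.089], [0.469, -0.005, 0.086], [0.461, -0.007, 0.086], [0.453, -0.006, 0.089], [0.445, -0.011, 0.087], [0.437, -0.014, 0.086], [0.43, -0.023, 0.08], [0.472, -0.006, 0.083], [0.462, 0.0, 0.089], [0.454, -0.004, 0.087], [0.446, -0.006, 0.087], [0.438, -0.007, 0.088], [0.431, -0.019, 0.08]]
table z nan nan
```

View pics/crop.png

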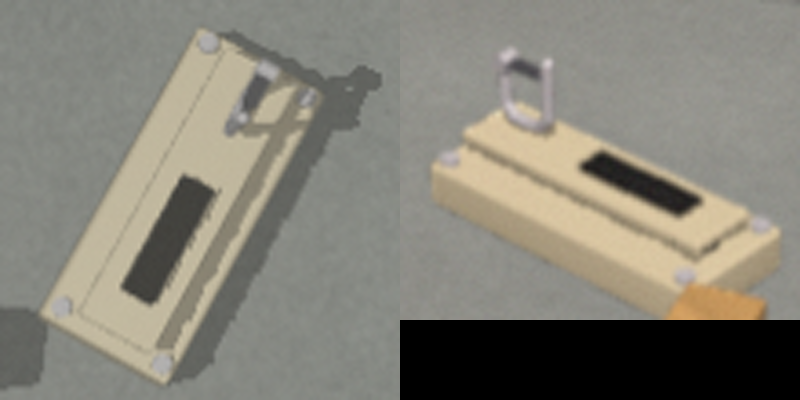

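The crop shows the hook's nose at the inner end, the shank at the outer end and the dark gate bar between them. From saddle to nose measures 74.7 mm and to shank 110.3 mm, which matches the spec. Next I'll refine both poses and grasp the handset about 24 mm towards the ring, which gives less leverage when pressing.

```bash
cat >> h.py <<'E'
def qd(yaw): return [0,np.cos(yaw/2),np.sin(yaw/2),0]
def fz(n=5):
    a=[]
    for _ in range(n): a.append(state()["ft_force"]);hold(0.02)
    return np.mean(a,0)
E
python3 - <<'E'
from m import *
z=W[...,2];zs=WS[...,2]
def ax(P,n):
    c=P[:,:2].mean(0);v=np.linalg.svd(P[:,:2]-c,full_matrices=False)[2][0];v*=np.sign(v[0]);print(n,"pca yaw",np.degrees(np.arctan2(v[1],v[0])).round(2))
P=pick(W,box(385,425,220,270)&(f.max(-1)<80)&(z>.045),"saddle T");ax(P,"")
P=pick(WS,box(310,355,185,215)&(fs.max(-1)<60)&(zs>.045),"saddle S");ax(P,"")
P=pick(W,box(230,262,234,280)&(f.max(-1)<110)&(z>.022),"block T");ax(P,"")
P=pick(WS,box(277,330,295,330)&(fs.max(-1)<110)&(zs>.022),"block S");ax(P,"")
o=np.array([.509,.177]);yaw=np.radians(5.5);g=o+.024*np.array([np.cos(yaw),np.sin(yaw)])
move_to([*g,.12],qd(yaw));print(state()["time"],state()["joint_pos"].round(2))
move_l([*g,.012],.12);F0=fz()
close();hold(.2);s=state();print(s["finger_gap"],s["finger_force"],s["ee_pos"],F0,fz())
move_l([*g,.2],.2);hold(.2);s=state();print(s["finger_gap"],fz(),s["moment"],s["time"])
for n in("top","side"):
    im=get_image(n);np.savez(f"{n}1.npz",W=cloud(im),f=im["frame"]);cv2.imwrite(f"pics/{n}1.png",im["frame"])
E
```

```text
saddle T 321 rect [ 0.5341 -0.1778] [0.0204 0.0779] 62.0 mean [ 0.534  -0.1777  0.0545] zpct [0.052  0.0544 0.0574]
 pca yaw -27.99
saddle S 139 rect [ 0.5324 -0.1746] [0.0226 0.0775] 62.3 mean [ 0.5325 -0.1737  0.0516] zpct [0.0488 0.0515 0.0545]
 pca yaw -26.78
block T 488 rect [0.5102 0.1758] [0.0883 0.0307] 4.6 mean [0.5077 0.1745 0.0304] zpct [0.0258 0.0308 0.0344]
 pca yaw 4.48
block S 532 rect [0.5084 0.1781] [0.0888 0.0347] 5.3 mean [0.5059 0.1808 0.027 ] zpct [0.0231 0.0271 0.0303]
 pca yaw 6.89
2.8917 [ 0.26 -0.    1.52 -0.    1.62  1.74]
0.03151605008637977 29.9105903506279 [0.53293426 0.17919    0.01195418] [-0.10805812  0.14059     0.00249399] [ 0.84560692 -1.09113623 -0.24894974]
0.03171145328697678 [ 0.0494278  -0.00656963 -1.95154847] [0.02903282 0.01701994 0.01437653] 6.5
```

```bash
cat >> h.py <<'E'
H=np.array([.5333,-.1762]);YAW=np.radians(-27.6);HZ=.0395
ex=np.array([np.cos(YAW),np.sin(YAW)])
DX=.043; DZ=.003   # ring centre ahead of / above TCP
def tcp(rx,rz,ry=0):
    p=H+ex*(rx-DX)+np.array([-ex[1],ex[0]])*ry
    return [p[0],p[1],HZ+rz-DZ]
E
python3 - <<'E'
from h import *
p=tcp(.0675,.16);move_to(p,qd(YAW));p=tcp(.0675,.092);move_l(p,.15);hold(.3)
s=state();print(s["ee_pos"],p,s["time"],fz(),s["joint_pos"].round(2))
for n in("top","side"):
    im=get_image(n);np.savez(f"{n}2.npz",W=cloud(im),f=im["frame"])
    print(n,np.array(im["view"]).shape)
    # predicted nose & ring pixels
    V=np.array(im["view"]);K=np.array(im["camera_matrix"])
    for nm,hx,hz in(("nose",.074,.067),("ring",.0675,.092),("shank",.110,.054)):
        q=np.append(np.append(H+ex*hx,HZ+hz),1);c=V@q;x,y=c[0]/-c[2],-c[1]/-c[2];r=1+im["k1"]*(x*x+y*y)
        print(nm,K[0,0]*x*r+K[0,2],K[1,1]*y*r+K[1,2])
a=np.load("top2.npz")["f"][170:270,370:470];b=np.load("side2.npz")["f"][140:240,260:360]
cv2.imwrite("pics/pre.png",np.hstack([cv2.resize(q,(400,400),interpolation=cv2.INTER_CUBIC) for q in(a,b)]))
E
```

```text
[ 0.55546029 -0.18773895  0.1296539 ] [np.float64(0.5550119876911648), np.float64(-0.1875507528604366), 0.1285] 8.9583 [ 0.29456448  0.23252717 -1.87793085] [-0.38  0.06  1.45  0.    1.64  1.67]
top (4, 4)
nose 425.5549949624744 211.84444491398514
ring 426.5651224837227 212.1506703513349
shank 432.062709708889 198.58484964269022
side (4, 4)
nose 306.20308787598924 169.35911117028422
ring 308.0691850911335 161.08681753649432
shank 295.35584885868633 169.09370609783912
```

View pics/pre.png

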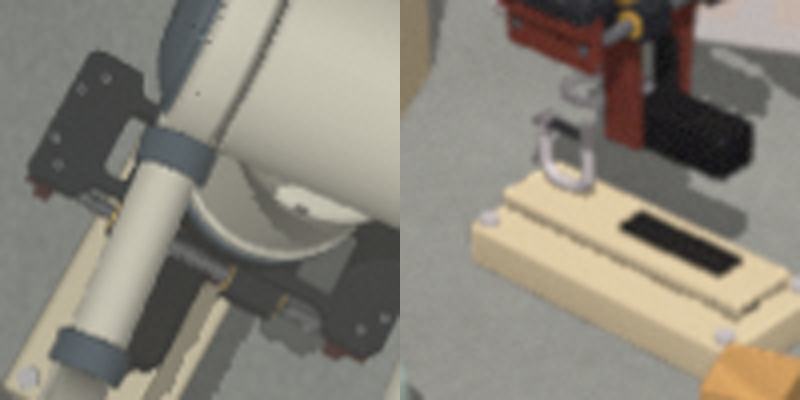

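The top view is blocked by the arm. The side view shows the ring at about (305,162), the nose top at about (308,172) and the shank at about (296,169). I'll compare ring and nose in that one camera using the depth.

```bash
python3 - <<'E'
from h import *
D=np.load("side2.npz");W=D["W"];f=D["f"]
b=np.zeros((480,640),bool);b[150:195,285:316]=1
P=W[b];P=P[~np.isnan(P).any(1)];C=f[b][~np.isnan(W[b]).any(1)]
ey=np.array([-ex[1],ex[0]])
L=np.c_[(P[:,:2]-H)@ex,(P[:,:2]-H)@ey,P[:,2]-HZ]*1000
m=(abs(L[:,1])<25)&(L[:,0]>45)&(L[:,0]<125)&(L[:,2]>12)
L=L[m];C=C[m].mean(1)
r=L[(L[:,2]>82)&(L[:,2]<102)&(C>90)]
print("ring",len(r),r.mean(0).round(1),np.percentile(r,[3,97],axis=0).round(1).tolist(),cv2.fitEllipse(r[:,:2].astype(np.float32)))
n=L[(L[:,2]<75)&(L[:,2]>30)&(L[:,0]<84)];print("nose by z");
for a in range(30,75,6):
    q=n[(n[:,2]>=a)&(n[:,2]<a+6)];print(a,len(q),q.mean(0).round(1) if len(q) else "")
n=L[(L[:,2]<60)&(L[:,2]>30)&(L[:,0]>98)];print("shank",n.mean(0).round(1),len(n))
c=cv2.resize(f[146:206,270:350],(800,600),interpolation=cv2.INTER_CUBIC);cv2.imwrite("pics/pre2.png",c)
E
```

```text
ring 53 [69.3  9.8 91.7] [[53.0, -9.4, 88.3], [82.5, 21.0, 95.0]] ((67.99412536621094, 5.473099708557129), (26.249980926513672, 32.01518249511719), 32.18180465698242)
nose by z
30 10 [72.3  1.6 33.4]
36 7 [71.4  1.7 39.2]
42 8 [72.1  1.5 44.4]
48 17 [74.6 -0.2 51.2]
54 5 [75.4  1.6 57.1]
60 9 [72.3  0.3 62.9]
66 0 
72 0 
shank [106.9   1.1  48.8] 49
```

View pics/pre2.png

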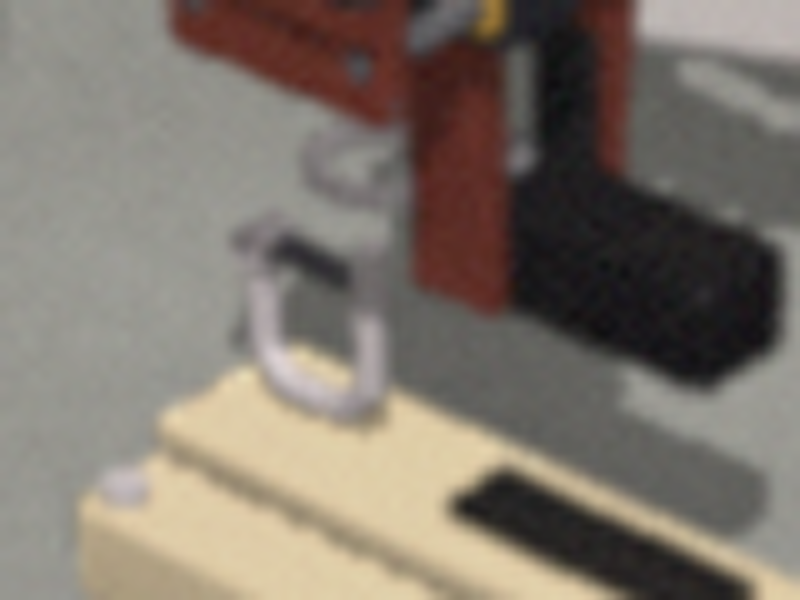

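```bash
cat > fit.py <<'E'
from h import *
from scipy.optimize import least_squares
def fitring(name,z0,view=None):
    D=np.load(name);W=D["W"];f=D["f"]
    b=np.zeros((480,640),bool);b[150:195,285:312]=1
    b&=~np.isnan(W).any(-1)&(f.max(-1).astype(int)-f.min(-1)<25)
    P=W[b];ey=np.array([-ex[1],ex[0]])
    L=np.c_[(P[:,:2]-H)@ex,(P[:,:2]-H)@ey,P[:,2]-HZ]*1000
    L=L[(abs(L[:,2]-z0)<9)&(abs(L[:,1])<24)&(L[:,0]>45)&(L[:,0]<90)]
    # torus surface distance (tube radius 3, mean radius 16)
    def res(p):
        d=L-p; return np.hypot(np.hypot(d[:,0],d[:,1])-16,d[:,2])-3
    s=least_squares(res,[67.5,0,z0],loss="soft_l1",f_scale=1.5)
    r=res(s.x);print("ring fit",s.x.round(1),len(L),"rms",np.sqrt(np.mean(r**2)).round(2))
    c=W[150:200,285:316].reshape(-1,3);c=c[~np.isnan(c).any(1)]
    L=np.c_[(c[:,:2]-H)@ex,(c[:,:2]-H)@ey,c[:,2]-HZ]*1000
    for nm,x0,z1,z2 in(("nose",74,32,66),("shank",110,32,50)):
        n=L[(abs(L[:,0]-x0)<9)&(abs(L[:,1])<12)&(L[:,2]>z1)&(L[:,2]<z2)]
        t=least_squares(lambda p:np.r_[np.hypot(n[:,0]-p[0],n[:,1]-p[1])-4,0.02*(p-[x0,0])],[x0,0],loss="soft_l1",f_scale=1.5)
        # fix which side: camera side surface only
        cam=np.array([-.68,.73]);print(nm,t.x.round(1),"mean+bias",(n[:,:2].mean(0)-cam*3.2).round(1),len(n))
if __name__=="__main__": fitring("side2.npz",92)
E
python3 fit.py
```

```text
ring fit [66.8  1.9 91.1] 55 rms 1.18
nose [73.5  0.2] mean+bias [75.3 -1.4] 53
shank [107.5   2.3] mean+bias [110.  -1.] 18
```

```bash
python3 - <<'E'
from h import *
RX,RY=.0682,-.0012
ey=np.array([-ex[1],ex[0]])
move_l(tcp(RX,.080,RY),.03);hold(.3);B=fz(10);print("base",B.round(2),state()["ee_pos"].round(4),np.round(tcp(RX,.08,RY),4))
z=.080
while z>.056:
    z-=.001;move_l(tcp(RX,z,RY),.03);F=fz(2)-B
    print(round(z*1000),round(F[:2]@ex,2),round(F[:2]@ey,2),round(F[2],2),(state()["ee_pos"][2]-HZ+DZ).round(4))
    if np.linalg.norm(F)>3: break
print(state()["time"])
im=get_image("side");np.savez("side3.npz",W=cloud(im),f=im["frame"])
cv2.imwrite("pics/d.png",cv2.resize(im["frame"][146:206,270:350],(800,600),interpolation=cv2.INTER_CUBIC))
E
```

```text
base [ 0.22 -0.15 -1.9 ] [ 0.5551 -0.1889  0.1166] [ 0.5551 -0.1889  0.1165]
79 -0.21 -0.0 0.16 0.0789
78 -0.42 -0.23 -0.25 0.0779
77 0.28 0.14 0.03 0.0769
76 0.27 -0.23 0.31 0.0759
75 -0.23 0.25 -0.28 0.0749
74 0.18 -0.73 -0.52 0.0739
73 -0.08 -0.13 0.17 0.0729
72 0.38 -1.23 0.01 0.0719
71 -0.49 0.24 -0.07 0.0709
70 -0.03 0.51 -0.24 0.0699
69 -0.49 -0.16 -0.03 0.0689
68 -0.42 0.09 0.21 0.068
67 0.3 -0.0 -0.08 0.0669
66 -0.42 0.19 -0.45 0.0659
65 0.35 0.39 -0.3 0.0649
64 -0.33 0.46 0.08 0.0639
63 0.17 -0.58 -0.51 0.0629
62 -0.02 0.34 -0.08 0.0619
61 -0.41 0.02 -0.5 0.0609
60 -0.24 0.48 0.17 0.0599
59 -0.4 0.23 0.49 0.0592
58 0.07 -0.41 1.13 0.0582
57 -1.03 -0.35 1.45 0.057
56 -0.73 -0.45 1.98 0.056
16.9583
```

View pics/d.png

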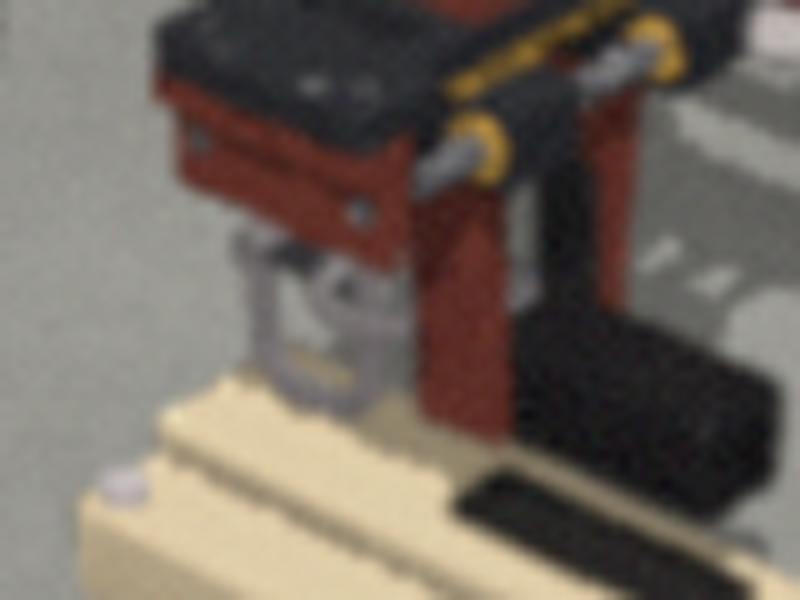

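The ring is around the nose at about (345,285) in the crop and just touching the gate; the force began to rise at ring z ≈ 59 mm. Continuing to press.

```bash
python3 - <<'E'
from h import *
RX,RY=.0682,-.0012;B=np.array([.22,-.15,-1.9])
ey=np.array([-ex[1],ex[0]])
z=.056;pk=0
while z>.0315:
    z-=.001;move_l(tcp(RX,z,RY),.03);F=fz(3)-B;pk=max(pk,F[2])
    print(round(z*1000),round(F[:2]@ex,2),round(F[:2]@ey,2),round(F[2],2),(state()["ee_pos"][2]-HZ+DZ).round(4),state()["moment"].round(2))
    if np.linalg.norm(F)>9: print("STOP");break
    if pk>2.5 and F[2]<pk-2 and z<.048 and F[2]<.8: print("snapped");break
print(state()["time"])
im=get_image("side");np.savez("side4.npz",W=cloud(im),f=im["frame"])
cv2.imwrite("pics/e.png",cv2.resize(im["frame"][146:206,270:350],(800,600),interpolation=cv2.INTER_CUBIC))
E
```

```text
55 -0.37 0.07 1.46 0.055 [ 0.04 -0.1  -0.01]
54 -0.76 0.3 2.43 0.054 [0.03 0.   0.02]
53 -0.86 -0.08 2.71 0.0531 [-0.02 -0.14 -0.02]
52 0.04 0.7 2.8 0.0521 [-0.06 -0.25 -0.03]
51 0.34 0.27 3.72 0.0511 [-0.05 -0.31 -0.04]
50 0.54 0.49 3.02 0.0501 [-0.02 -0.38  0.03]
49 0.33 0.57 3.78 0.049 [-0.08 -0.32  0.07]
48 0.09 0.48 3.21 0.048 [ 0.   -0.33  0.06]
47 -0.13 0.19 3.8 0.0469 [-0.03 -0.29 -0.  ]
46 -0.12 0.19 3.84 0.0459 [ 0.03 -0.28  0.02]
45 -0.39 1.13 3.57 0.0449 [ 0.1  -0.22  0.07]
44 -0.76 0.97 3.96 0.0439 [ 0.13 -0.22  0.06]
43 -0.47 1.24 4.15 0.043 [ 0.14 -0.25  0.08]
42 -1.9 1.19 3.69 0.0417 [ 0.19 -0.05  0.09]
41 -2.93 1.06 2.87 0.0406 [0.32 0.05 0.09]
40 -3.67 0.93 2.83 0.0396 [0.35 0.24 0.1 ]
39 -3.93 1.29 2.71 0.0388 [0.45 0.26 0.04]
38 -4.74 1.37 2.25 0.0375 [0.59 0.47 0.11]
37 -0.69 -0.33 0.23 0.0363 [-0.02 -0.04 -0.03]
snapped
22.7083
```

View pics/e.png

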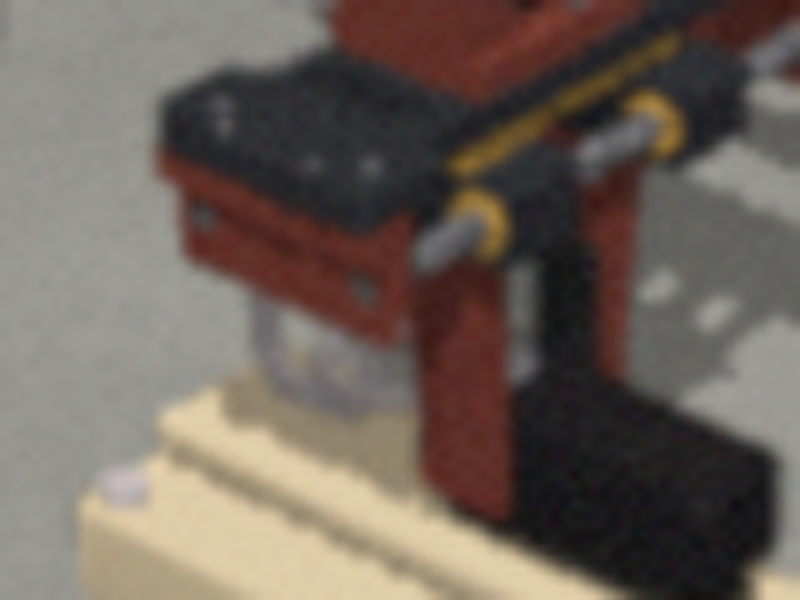

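The force dropped to about zero at ring z = 37 mm, so the gate has snapped shut. In the picture the ring sits low in the bowl. Next is the proof pull.

```bash
python3 - <<'E'
from h import *
RX,RY=.0675,-.0012
ey=np.array([-ex[1],ex[0]])
move_l(tcp(RX,.037,RY),.03);hold(.2);B=fz(10);print("base",B.round(2))
z=.037;t0=None;move_l(tcp(RX,.044,RY),.03);z=.044
st=.0005
for i in range(60):
    z+=st;move_l(tcp(RX,z,RY),.02);F=fz(4)-B
    print(round(z*1000,2),round(F[:2]@ex,2),round(F[:2]@ey,2),round(F[2],2),(state()["ee_pos"][2]-HZ+DZ).round(4))
    st=.0005 if F[2]>-2 else .0003
    if F[2]<-8.8 or z>.056: break
for i in range(12):
    F=fz(5)-B;print("hold",round(F[2],2),end=" ")
    if F[2]>-7.8: z+=.0002;move_l(tcp(RX,z,RY),.02)
    if F[2]<-11: z-=.0002;move_l(tcp(RX,z,RY),.02)
print(z,state()["time"],state()["finger_gap"])
im=get_image("side");np.savez("side5.npz",W=cloud(im),f=im["frame"])
cv2.imwrite("pics/f.png",cv2.resize(im["frame"][146:206,270:350],(800,600),interpolation=cv2.INTER_CUBIC))
E
```

```text
base [ 0.06 -0.12 -2.37]
44.5 -0.15 0.3 0.02 0.0443
45.0 -0.46 0.24 0.66 0.045
45.5 -0.34 -0.03 0.34 0.0456
46.0 0.0 0.25 0.29 0.046
46.5 -0.32 0.09 0.39 0.0465
47.0 -0.39 0.4 0.46 0.047
47.5 -0.13 0.11 0.44 0.0475
48.0 -0.29 -0.02 -0.62 0.0479
48.5 0.61 0.09 -1.81 0.0483
49.0 1.0 0.54 -3.0 0.0487
49.3 0.11 0.09 -4.68 0.0489
49.6 0.86 0.51 -6.09 0.0493
49.9 0.58 1.07 -7.33 0.0496
50.2 0.72 1.56 -7.42 0.05
50.5 0.99 2.13 -7.46 0.0504
50.8 0.37 2.66 -7.23 0.0508
51.1 0.45 2.54 -7.36 0.0511
51.4 0.9 1.76 -7.21 0.0515
51.7 1.42 2.58 -7.04 0.0517
52.0 1.2 2.8 -7.24 0.0521
52.3 1.68 2.33 -7.97 0.0524
52.6 2.43 2.59 -7.27 0.0526
52.9 3.0 2.25 -7.39 0.053
53.2 2.99 2.77 -7.14 0.0533
53.5 3.24 2.69 -7.6 0.0536
53.8 3.87 2.3 -7.31 0.0539
54.1 4.39 2.33 -7.71 0.0541
54.4 3.15 0.94 -6.98 0.0543
54.7 3.05 0.82 -7.78 0.0546
55.0 2.68 -0.12 -8.04 0.0549
55.3 2.54 -0.0 -8.32 0.0553
55.6 2.79 -0.84 -8.0 0.0556
55.9 3.12 -0.88 -7.79 0.0559
56.2 3.03 -0.35 -8.25 0.0563
hold -8.09 hold -8.12 hold -7.88 hold -7.96 hold -8.02 hold -7.94 hold -8.27 hold -7.81 hold -7.93 hold -7.73 hold -8.53 hold -8.37 0.05640000000000004 35.775 0.031944709456719664
```

View pics/f.png

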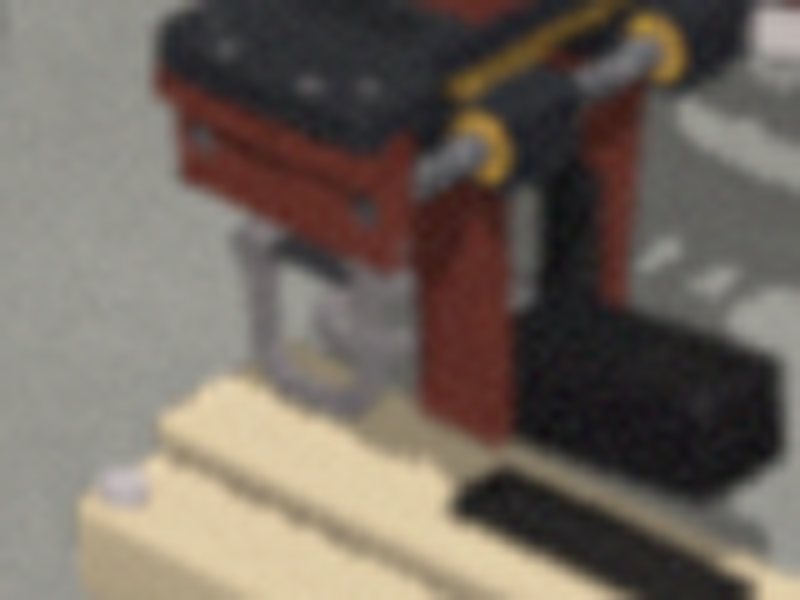

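The pull held about 7–8 N for several seconds against the shut gate, and the ring is under the dark gate bar in the picture. The handset pitched nose-down in the pads, so I'll measure that tilt and level the handset by tilting the tool before lowering it.

```bash
python3 - <<'E'
from h import *
from scipy.spatial.transform import Rotation as R
ey=np.array([-ex[1],ex[0]])
RX,RY=.0675,-.0012
def pitch(W,f,zmin):
    P=W[160:215,318:352].reshape(-1,3);c=f[160:215,318:352].reshape(-1,3).max(1)
    ok=~np.isnan(P).any(1)&(c<70);P=P[ok]
    L=np.c_[(P[:,:2]-H)@ex,(P[:,:2]-H)@ey,P[:,2]-HZ]*1000
    L=L[(L[:,2]>zmin)&(L[:,0]>-50)&(L[:,0]<15)&(abs(L[:,1])<20)]
    # top edge profile: upper envelope per x bin
    xs=np.arange(-44,2,6);e=[(x+3,np.percentile(L[(L[:,0]>=x)&(L[:,0]<x+6),2],90),np.percentile(L[(L[:,0]>=x)&(L[:,0]<x+6),2],8)) for x in xs if ((L[:,0]>=x)&(L[:,0]<x+6)).sum()>5]
    e=np.array(e);print(e.round(1).tolist());return np.polyfit(e[:,0],e[:,1],1)[0],np.polyfit(e[:,0],e[:,2],1)[0]
for n,zm in(("side2.npz",70),("side4.npz",16),("side5.npz",24)):
    D=np.load(n);print(n,pitch(D["W"],D["f"].astype(int),zm))
E
```

```text
[[-41.0, 105.2, 83.7], [-35.0, 106.8, 86.6], [-29.0, 106.7, 82.7], [-23.0, 107.2, 84.8], [-17.0, 106.2, 84.2], [-11.0, 106.1, 83.7], [-5.0, 106.6, 82.7], [1.0, 106.3, 80.9]]
side2.npz (np.float64(0.007979096000060765), np.float64(-0.07337006821862359))
[[-41.0, 48.9, 23.4], [-35.0, 50.4, 25.5], [-29.0, 50.4, 27.2], [-23.0, 50.8, 28.2], [-17.0, 50.4, 29.0], [-11.0, 110.7, 26.9], [-5.0, 123.1, 26.6], [1.0, 108.4, 28.0]]
side4.npz (np.float64(1.9048869458672417), np.float64(0.07557549584327078))
[[-41.0, 74.1, 54.7], [-35.0, 75.6, 51.3], [-29.0, 74.9, 48.5], [-23.0, 75.7, 49.1], [-17.0, 73.2, 48.6], [-11.0, 72.9, 49.8], [-5.0, 71.8, 50.1], [1.0, 71.2, 48.0]]
side5.npz (np.float64(-0.09555600715234244), np.float64(-0.09851380596758817))
```

```bash
python3 - <<'E'
from h import *
from scipy.spatial.transform import Rotation as R
ey=np.array([-ex[1],ex[0]]);RX,RY=.0675,-.0012
move_l(tcp(RX,.050,RY),.03);hold(.2);F=fz(5);print("free",F.round(2))
t=.13
q0=qd(YAW);Rt=R.from_rotvec(-t*np.append(ey,0))*R.from_quat([q0[1],q0[2],q0[3],q0[0]])
x,y,z_,w=Rt.as_quat();q=[w,x,y,z_]
off=Rt.apply([0,0,.011])
def pose(rz):   # ring height if level
    T=np.array(tcp(RX,rz,RY));G=T+[0,0,.011];return G+off
move_l(pose(.042),.03,q);hold(.3);B=fz(10);print("tilted base",B.round(2))
z=.042
while z>.0265:
    st=.001 if z>.0325 else .0005
    z-=st;move_l(pose(z),.03);F=fz(4)-B
    print(round(z*1000,1),round(F[:2]@ex,2),round(F[:2]@ey,2),round(F[2],2))
    if F[2]>2 or np.linalg.norm(F)>5: break
print(state()["time"],state()["moment"].round(2))
E
```

```text
free [-0.02 -0.29 -2.46]
tilted base [-0.19 -0.13 -2.04]
41.0 0.05 0.03 0.17
40.0 -0.15 -0.11 0.08
39.0 0.27 0.26 0.05
38.0 0.19 0.12 0.14
37.0 -0.08 0.22 -0.16
36.0 0.28 0.24 0.07
35.0 0.11 0.1 0.03
34.0 0.19 0.26 0.24
33.0 0.38 -0.27 0.02
32.0 0.07 0.15 0.02
31.5 -0.54 0.4 1.87
31.0 -1.78 0.17 5.06
41.1583 [0.31 0.54 0.06]
```

Contact with the saddle came at z ≈ 31.7 mm. I'll ease off, release and retreat.

```bash
python3 - <<'E'
from h import *
p=state()["ee_pos"]
move_l([p[0],p[1],p[2]+.0006],.02);print(fz(5).round(2))
gripper_open();hold(.3);print(state()["finger_gap"],fz(5).round(2))
p=state()["ee_pos"];move_l([p[0],p[1],.22],.15);hold(.2)
j=state()["joint_pos"].copy();j[0]+=.9;movej(j);hold(.2);print(state()["time"])
for n in("side","top"):
    im=get_image(n);np.savez(n+"6.npz",W=cloud(im),f=im["frame"])
a=cv2.resize(np.load("side6.npz")["f"][150:230,270:370],(400,320),interpolation=cv2.INTER_CUBIC);b=cv2.resize(np.load("top6.npz")["f"][180:280,360:460],(400,400),interpolation=cv2.INTER_CUBIC)
cv2.imwrite("pics/g.png",np.hstack([cv2.copyMakeBorder(a,0,80,0,0,cv2.BORDER_CONSTANT),b]))
D=np.load("top6.npz");W=D["W"];ey=np.array([-ex[1],ex[0]])
P=W[180:290,360:470].reshape(-1,3);P=P[~np.isnan(P).any(1)];L=np.c_[(P[:,:2]-H)@ex,(P[:,:2]-H)@ey,P[:,2]-HZ]*1000
for x in range(-60,100,10):
    m=(L[:,0]>=x)&(L[:,0]<x+10)&(abs(L[:,1])<12);print(x,np.median(L[m,2]).round(1) if m.any() else None)
E
```

```text
[ 0.55 -0.41 -0.41]
0.08758535837496849 [-0.05  0.19 -0.21]
46.2667
-60 9.3
-50 10.4
-40 45.2
-30 45.2
-20 45.0
-10 44.4
0 45.0
10 44.9
20 45.9
30 46.6
40 43.0
50 32.6
60 9.0
70 28.2
80 31.6
90 19.5
```

View pics/g.png

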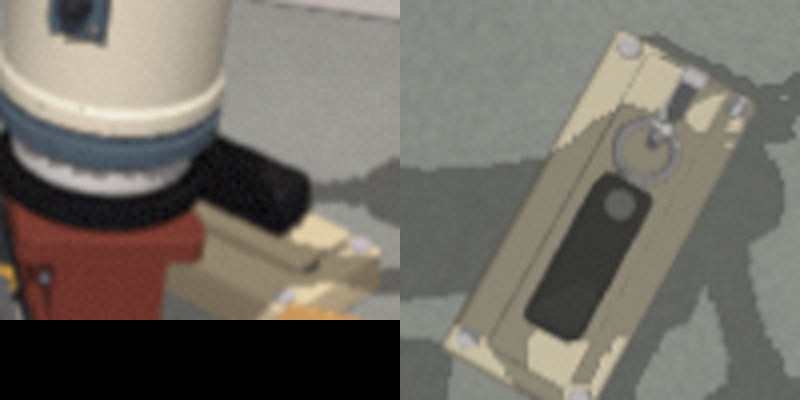

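The top view shows the handset level on the saddle: its top face is at 44–46 mm along its length, against 44 mm expected. The ring at (645,150) is around the nose under the gate, and the robot is clear.

```bash
python3 -c "
from bench import *
print(job_done())"
```

```text
the job is handed in; nothing more can be done
None
```

The controller is stowed and handed in: it lies level on the saddle with the ring caught under the shut gate, after a proof pull of 7–8 N (a little under 1 kg, because it slipped slightly in the grip), and the robot is clear.

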